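# Turn the drill-bit tray round in its case

## Task

One of the two drill-bit cases on the bench was put away the wrong way round, so the blunt end of its tray sticks out of the sleeve. Slide that tray right out, turn it end for end and slide it back fully home, so that only its pull tab shows, as on the other case. Keep the tray right side up all the while so no bits spill, and leave the other case and everything else on the bench where it is.

Things in the scene. Friction and masses are not known exactly. Their poses are not given: they have to be found in the camera images.
- sleeve_a: Sleeve of the wrong case: grey sheet metal, screwed to the bench, 92 long (x) x 53.5 wide (y) x 33.5 mm high; inside 48.5 wide x 29 high, floor 2 mm. Flat side flanges 14 mm wide, 2 mm high, back from the mouth. Open only at its -x end (mouth at x = -46 mm, roughly towards the robot); inner face of the shut far end at x = +43.5 mm. Origin: centre of its underside, on the bench; z up.
- tray_a: The tray to turn: black plastic, body 88 long (x) x 44 wide (y) x 24 mm high, 0.11-0.24 kg, drill bits clipped in. A pull tab 30 long, 14 wide, 16 mm high (2 to 18 mm above the underside) stands out of the middle of its -x end; the +x end is blunt. Origin: centre of the body's underside; z up. Starts in sleeve_a tab inwards, blunt end 30-38 mm out of the mouth; slides freely.
- tray_a_tab (a point): Centre of the tip of tray_a's pull tab, 74 mm to -x of tray_a's origin, 10 mm above its underside. With the tray rightly home the tip is 28.5 mm outside the mouth and the tray's body is 1.5 mm inside it
- tray_a_end (a point): Centre of tray_a's blunt end face, 44 mm to +x of tray_a's origin, 12 mm above its underside. Rightly home it touches the shut far end of sleeve_a
- sleeve_a_mouth (a point): Centre of the mouth opening of sleeve_a, 46 mm to -x of its origin, 16.5 mm above the bench
- sleeve_b: Sleeve of the other case, the same in every way, also screwed down; the two cases may stand either way about, left or right
- tray_b: Tray of the other case, same shape as tray_a, already rightly home in sleeve_b with only its tab showing; leave it
- socket: Bystander: loose steel socket, 22 mm diameter, 32 mm high, standing between the two cases; origin at the centre of its underside
- oil: Bystander: grey oil bottle, 64 mm diameter, 160 mm high, left on the bench
- spray: Bystander: steel spray can, 54 mm diameter, 170 mm high, right on the bench
- mug: Bystander: white mug, 76 mm diameter, 85 mm high, right
- wrench: Bystander: steel wrench lying flat beyond the cases
- driver: Bystander: screwdriver lying on the left, handle to its -x
- filter: Bystander: white oil filter, 68 mm diameter, 65 mm high, right, near
There are look-alikes about, which are no part of the job. Leave any green look-alike of the tray_a alone. Leave any pink look-alike of the sleeve_a alone.

How it is judged:
On the way:
1. the tray is right out of its sleeve (x of each of tray_a_tab, tray_a_end in the frame of sleeve_a below -0.046 m), for 0.1 s.
At the end, for the whole second after the job is handed in: The tray lies at rest, right side up, inside sleeve_a with its blunt end inwards and within 6 mm of the back wall, the tab standing out of the mouth; the other case and the bystanders are where they were (x of tray_a_end in the frame of sleeve_a above 0.0375 m and x of tray_a_tab in the frame of sleeve_a below -0.065 m and y of tray_a_end in the frame of sleeve_a between -0.005 and 0.005 m and z of tray_a in the frame of sleeve_a between -0.002 and 0.009 m and angle between tray_a's own z axis and vertical below 0.12 rad and linear speed of tray_a below 0.01 m/s); the robot touches nothing.
It fails at once if the tray is tipped more than 40 degrees from level (angle between tray_a's own z axis and vertical above 0.7 rad).
It fails at once if the other case's tray is shifted more than 15 mm (distance of tray_b from where it was at the start of the episode above 0.015 m).
It fails at once if a bystander is shifted more than 30 mm (distance of any of socket, oil, spray, mug, wrench, driver, filter from where it was at the start of the episode above 0.03 m).
It also fails if it takes over 72 s, if anything falls off the work surface, if the arm or the gripper's body presses on something with over 40 N, if the wrist force passes 120 N, or if a joint passes its speed limit or range.

## Robot

A 6-joint arm with a two-finger parallel gripper is mounted at the origin on the work surface. World frame = base frame: x ahead of the robot, y to its left, z up, the work surface at z = 0. Lengths are in m, angles in rad, forces in N, time in s.
With the tool pointing down it reaches from about 0.4 to 0.825 m from the base axis. Payload 7 kg.
Tool frame: the origin (TCP) lies on the centre line of the jaws, within the pads' length; the fingertips stand 25 mm ahead of it and the grasp point (between the pads) lies 6 mm ahead of it; z points along the fingers, y is the direction in which the jaws open and shut (so a half turn about z gives the same grasp; the last joint's range is limited). The gripper opens to 88 mm and grips with 3 to 60 N. Pads are 19 mm wide; open, the fingers measure 130 mm over their backs; the gripper's body (78 mm by 193 mm) begins 47 mm behind the grasp point.
Start: joints at [-0.967, 0.359, 0.012, 0, -1.224, -0.288], TCP at [0.21, -0.642, 0.252] pointing down, gripper open.
Joint ranges: [-3.07, 3.07], [-1.43, 2.12], [-1.02, 1.25], [-3.03, 1.67], [-3.05, -0], [-3.03, 3.03]. Speed limits (rad/s): [2.39, 2.39, 3.01, 3.14, 3.14, 3.14].

## Interface

Orientations are given as [roll, pitch, yaw] about the fixed x, y, z axes, in that order (R = Rz(yaw) Ry(pitch) Rx(roll)).
In Python, from station import * gives the robot as it stands. The module is installed in compiled form; this text tells all that it offers.
- The arm moves only by the tool step_arm, never from a script. Its argument "commands" is text: rows parted by semicolons, each of 6 numbers parted by spaces: the shift along the tool's x, y, z in mm, then the turn, a rotation vector about the tool's x, y, z in rad. A call has 1 to 8 rows; each row shifts and turns the commanded pose from where the row before left it, along the tool's axes as they then stand; what a row does not reach is not made up. A row lasts 1/8 s, in which the tool goes at most 62.5 mm and 10.7 degrees, less where a joint would pass 70% of its speed; a pose out of reach is approached as far as the arm can. A call is refused whole if a number of a shift passes 62.5 or a number of a turn 0.188, either way. A call with a gripper value outside its range is refused whole. "jaw" is the finger opening in mm, from 0 to 87.6, set as the call begins (left out, the last holds). The fingers move at their own pace and stop on an object; "grip_force" is the grip in N (left out, the last holds). Time passes only in rows, so rows that do not move let the fingers close. It gives the time, the measured TCP pose, the force and the opening at its end, in the units of the state.
- get_state(): the state, without advancing time (a new reading comes with each control period).
- grab_frame(name): name is "scene" or "top" or "wrist"; returns a dict with "frame" (420x560x3 uint8, red, green, blue), "fovy" (degrees; the focal length in pixels is half the picture's height over the tangent of half this angle, whatever the lens; pixels are square), "cx", "cy" (the principal point, pixels), "rvec" (rotation vector, rad) and "tvec" (3), from world to camera coordinates, as OpenCV has them; the wrist camera has in their place "tool_from_camera" (4x4, takes a point from camera to tool coordinates, whose origin is the TCP and whose axes are the flange's). Camera axes: x right, y down, z forward; pixel columns grow to the right and rows downward; lengths in m; the calibration is good to about 2 mm. A picture is of the moment at which its call begins: read the wrist's pose just before it. There is no depth.
- job_done(): hands the job in, once; it reports no verdict.
Trained networks look in a picture, given as the dict that the camera call returned (one of the last four; its "shot" number tells which), for a name from the list of things; names that differ only in an ending like _2 or _b are one class to them, and where a whole thing is asked for, a point or a joint stands for the part that bears it (a point fixed in the world has none). Each returns a list of dicts, best first, with "conf" (0 to 1); they miss things now and then, are a little off and sometimes report something else, mostly with a low value. They report only what shows in the picture. A call takes as long as a camera call. They do not tell look-alikes from the thing itself.
- recognise(picture, name): "pixel" ([column, row] in pixels, amid what is visible of it).
The state is a dict: "t": time; "q": joint angles; "qd": joint speeds; "joint_efforts": joint torques, N m; "eef_pos": TCP position; "ee_rot": TCP orientation; "force": force on the tool from outside, world axes, zero at the start; "moment": the same for the moment, N m; "width": finger opening in m.
Only numpy, scipy, OpenCV 4.12 (cv2) and the standard library are available. Lean on these libraries where they do the work, as an engineer would, in place of code of your own. Each camera call takes 0.05 s, during which the arm holds its last target.

## Working session

There is one attempt and no reset: what is moved stays moved. The work goes in short steps, Python scripts to look and compute and a tool call to move; the robot and the scene stay as the last step left them, time stands still between calls to the robot, and variables do not carry over. Pictures are saved under pics/ and viewed, and the job is handed in when it is done.

Besides the shell and the picture viewer there is one more tool, called after "Call:" by a JSON object that holds its "name" and its "arguments". step_arm: Moves the arm, as the interface text tells. Its arguments: {"type":"object","properties":{"commands":{"type":"string"},"jaw":{"type":"number"},"grip_force":{"type":"number"}},"required":["commands"]}

```bash
mkdir -p pics
python3 - <<'E'
from station import *
import cv2
s=get_state();print(s)
for n in("scene","top"):
    p=grab_frame(n);cv2.imwrite(f"pics/{n}0.png",p["frame"][:,:,::-1])
    print(n,{k:p[k] for k in p if k!="frame"})
    for o in("tray_a","sleeve_a","tray_a_tab","tray_a_end","sleeve_a_mouth","socket"):
        print(o,[(r["pixel"],round(r["conf"],2)) for r in recognise(p,o)])
E
```

```text
{'t': 0.0, 'q': array([-9.66875415e-01,  3.59407092e-01,  1.10739471e-02, -3.57608317e-04,
       -1.22409557e+00, -2.88081405e-01]), 'qd': array([-0.0006434 ,  0.00163908,  0.0001894 ,  0.00052094, -0.00155004,
        0.0016895 ]), 'joint_efforts': array([ 4.38422103e-04, -5.82718134e+01,  2.93053901e+01,  6.99716672e+00,
        6.68471883e-03, -1.82245576e-04]), 'eef_pos': array([ 0.20949809, -0.64120248,  0.25061481]), 'ee_rot': array([ 3.13993202e+00, -1.41507709e-04, -2.82587482e+00]), 'force': array([-0.19501581,  0.78866137, -0.2755668 ]), 'moment': array([0.05975329, 0.03049437, 0.01123883]), 'width': 0.08766810469744492}
scene {'fovy': 51.31237498750347, 'cx': 284.5064720765186, 'cy': 207.60951119826134, 'rvec': array([ 1.08772747,  2.39718166, -0.97946798]), 'tvec': array([ 0.37435384, -0.2536107 ,  1.7502114 ]), 'shot': 1}
tray_a [([299.0, 213.6], 0.89), ([333.8, 187.8], 0.86), ([329.8, 240.5], 0.65), ([171.6, 149.9], 0.35)]
sleeve_a [([358.4, 271.2], 0.89), ([241.0, 204.7], 0.71), ([316.0, 256.4], 0.63)]
tray_a_tab [([330.2, 190.0], 0.9), ([296.2, 213.7], 0.65), ([326.8
[... 171 characters left out ...]
([272.0, 232.7], 0.55)]
top {'fovy': 45.36711181870221, 'cx': 285.1245880631454, 'cy': 210.33295043280205, 'rvec': array([ 2.15774256, -2.18905871,  0.14614672]), 'tvec': array([-0.00250103,  0.56057502,  1.2018184 ]), 'shot': 2}
tray_a [([275.9, 227.4], 0.93), ([273.9, 302.1], 0.7), ([209.1, 212.4], 0.49)]
sleeve_a [([339.2, 179.6], 0.86), ([160.9, 206.7], 0.71), ([213.6, 187.4], 0.67), ([334.5, 205.0], 0.16)]
tray_a_tab [([271.9, 228.1], 0.89), ([275.4, 302.3], 0.6), ([213.0, 212.1], 0.5)]
tray_a_end [([210.8, 211.8], 0.81), ([276.7, 302.2], 0.78), ([275.5, 228.2], 0.72)]
sleeve_a_mouth [([159.5, 203.6], 0.74), ([216.1, 188.4], 0.59)]
socket [([279.0, 178.0], 0.51), ([468.7, 233.5], 0.16)]
```

View pics/scene0.png

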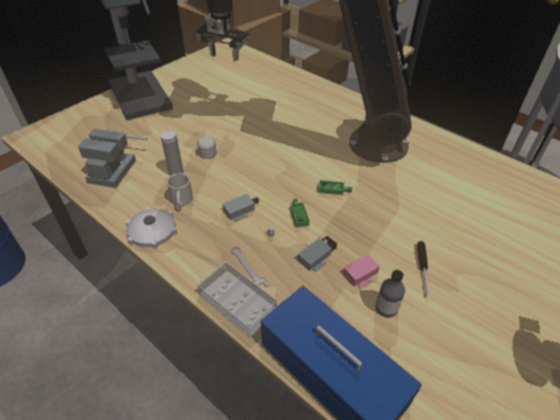

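View pics/top0.png

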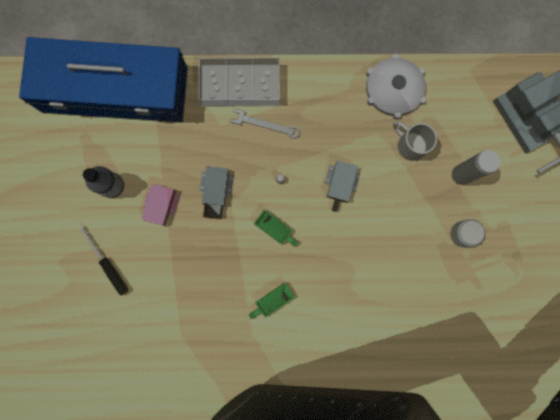

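Run:
```python
import cv2
a=cv2.imread("pics/top0.png")[140:320,130:370]
cv2.imwrite("pics/top0c.png",cv2.resize(a,None,fx=3.3,fy=3.3,interpolation=cv2.INTER_CUBIC))
a=cv2.imread("pics/scene0.png")[160:300,210:410]
cv2.imwrite("pics/scene0c.png",cv2.resize(a,None,fx=4,fy=4,interpolation=cv2.INTER_CUBIC))
```

```text
(no output)
```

View pics/top0c.png

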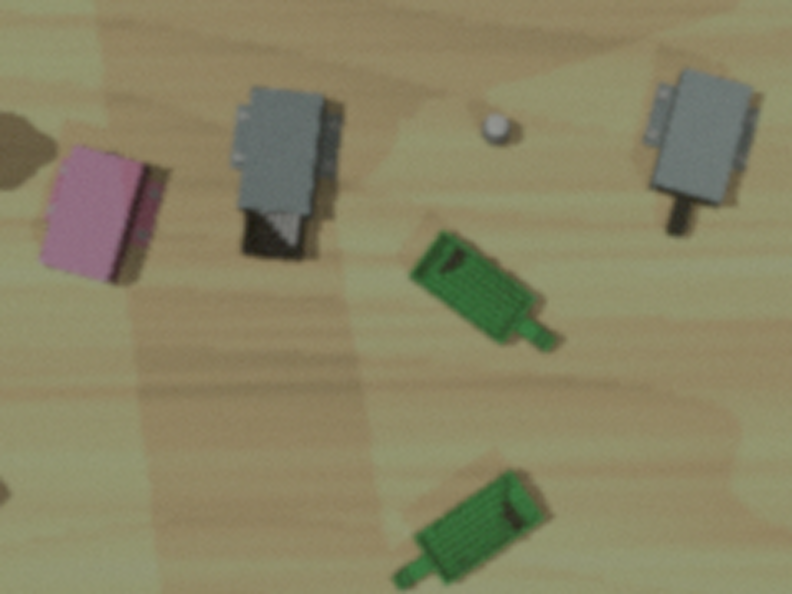

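View pics/scene0c.png

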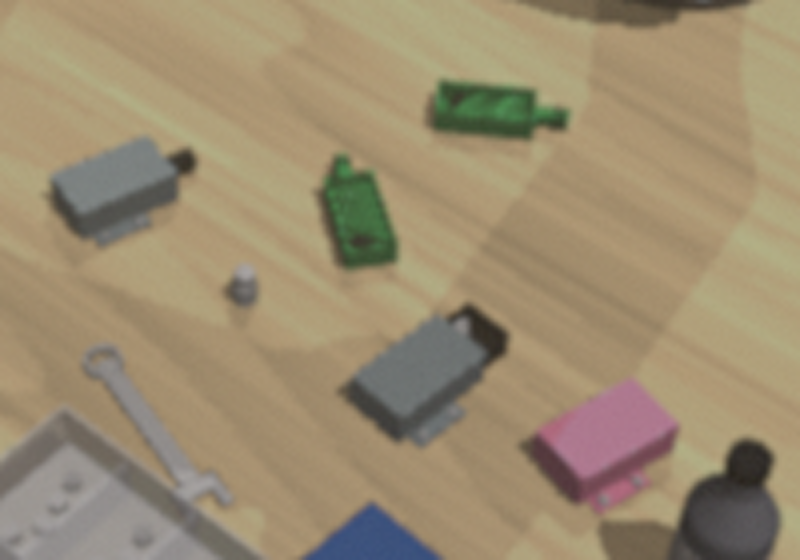

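The wrong case is the left grey sleeve, at top px (214,190), with the black blunt end sticking out at (213,212). The things it could be confused with are:
- the right case, correctly closed, at (342,180)
- the pink sleeve at (159,205)
- the green trays at (276,227) and (272,302)

Next I'll get a rough position, then look with the wrist camera.

```bash
cat > h.py <<'E'
import numpy as np,cv2
from scipy.spatial.transform import Rotation as Ro
def K(p):
    f=p["frame"].shape[0]/2/np.tan(np.radians(p["fovy"])/2)
    return np.array([[f,0,p["cx"]],[0,f,p["cy"]],[0,0,1]])
def ext(p,s=None):
    "R,t world->cam"
    if "rvec" in p: return cv2.Rodrigues(p["rvec"])[0],np.array(p["tvec"])
    T=np.eye(4);T[:3,:3]=Ro.from_euler("xyz",s["ee_rot"]).as_matrix();T[:3,3]=s["eef_pos"]
    M=np.linalg.inv(T@p["tool_from_camera"]);return M[:3,:3],M[:3,3]
def onz(p,uv,z,s=None):
    R,t=ext(p,s);d=R.T@np.linalg.inv(K(p))@np.array([uv[0],uv[1],1.]);c=-R.T@t
    return c+d*(z-c[2])/d[2]
def proj(p,X,s=None):
    R,t=ext(p,s);x=(np.atleast_2d(X)@R.T+t)@K(p).T;return x[:,:2]/x[:,2:]
def tri(obs):
    A=[];b=[]
    for p,s,uv in obs:
        R,t=ext(p,s);d=R.T@np.linalg.inv(K(p))@np.array([uv[0],uv[1],1.]);d/=np.linalg.norm(d);c=-R.T@t
        P=np.eye(3)-np.outer(d,d);A.append(P);b.append(P@c)
    x=np.linalg.lstsq(np.vstack(A),np.hstack(b),rcond=None);return x[0],np.sqrt(x[1])
def toolmove(s,target,yaw=None):
    R=Ro.from_euler("xyz",s["ee_rot"])
    sh=R.inv().apply(np.array(target)-s["eef_pos"])*1000
    out=[sh]
    if yaw is not None:
        Rt=Ro.from_euler("xyz",[np.pi,0,yaw]);out.append((R.inv()*Rt).as_rotvec())
    return out
E
python3 - <<'E'
from station import *
from h import *
s=get_state();p=grab_frame("top");q=grab_frame("scene")
T=lambda c:(c[0]/3.3+130,c[1]/3.3+140)
S=lambda c:(c[0]/4+210,c[1]/4+160)
for n,c in dict(mL=(240,210),mR=(310,214),fR=(325,95),fL=(252,87)).items(): print(n,onz(p,T(c),.0335))
# scene: mouth right top (436,318)  far-right?; 
for n,a,b in (("mR",(310,214),(436,318)),("fR",(325,95),(350,378)),("fL",(252,87),(403,408)),("mL",(240,210),(487,352))):
    print(n,tri([(p,None,T(a)),(q,None,S(b))]))
print("tray end z.026",onz(p,T((245,255)),.026),onz(p,T((302,259)),.026))
for n,c,z in(("socket",(496,125),.032),("g1 tab",(552,342),.02),("g1",(415,278),.02),("g2",(545,510),.02),("g2t",(512,475),.02),("pinkR",(118,283),.033),("B mouthL",(652,188),.033)): print(n,onz(p,T(c),z))
w=grab_frame("wrist");print(w["tool_from_camera"],w["fovy"]);cv2.imwrite("pics/w0.png",w["frame"][:,:,::-1])
E
```

```text
mL [0.5794325  0.19084322 0.0335    ]
mR [0.57577076 0.1390718  0.0335    ]
fR [0.66533897 0.12770673 0.0335    ]
fL [0.67204217 0.18216105 0.0335    ]
mR (array([0.57575687, 0.14108827, 0.02659208]), array([0.002254]))
fR (array([0.66585249, 0.12939099, 0.02707196]), array([0.00189686]))
fL (array([0.66998187, 0.18240697, 0.03991768]), array([0.00189573]))
mL (array([0.57916169, 0.19255249, 0.02971812]), array([0.00197132]))
tray end z.026 [0.54661107 0.18810646 0.026     ] [0.5430484  0.14582225 0.026     ]
socket [6.41338603e-01 9.21759701e-05 3.20000000e-02]
g1 tab [ 0.47892282 -0.03945984  0.02      ]
g1 [0.52822057 0.06217823 0.02      ]
g2 [ 0.35527612 -0.0320298   0.02      ]
g2t [ 0.38121772 -0.0080927   0.02      ]
pinkR [0.52642634 0.28037416 0.033     ]
B mouthL [ 0.59208709 -0.11569007  0.033     ]
[[-7.94926243e-04 -9.50466161e-01 -3.10827033e-01  8.52600393e-02]
 [ 9.99999662e-01 -8.20566726e-04 -4.82746555e-05 -3.89571963e-04]
 [-2.09170894e-04 -3.10826966e-01  9.50466493e-01 -1.32531052e-01]
 [ 0.00000000e+00  0.00000000e+00  0.00000000e+00  1.00000000e+00]] 62.89230323628145
```

View pics/w0.png

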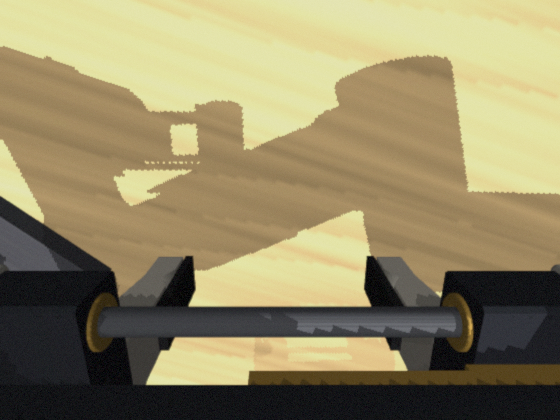

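Run:
```python
from station import *
from h import *
s=get_state()
a=np.array([0.50,-0.25,0.25]);b=np.array([0.46,0.17,0.25])
print(toolmove(s,a)); 
R=Ro.from_euler("xyz",s["ee_rot"]);print(R.inv().apply(b-a)*1000, toolmove(s,b,-0.11-np.pi))
```

```text
[array([-397.65773221,  282.03507344,    1.55829954])]
[-9.24354046e+01  4.11649968e+02 -1.40439088e-02] [array([-490.09313681,  693.68504098,    1.54425563]), array([-3.33615474e-05, -2.25462134e-05,  4.25836414e-01])]
```

Call:
{"name": "step_arm", "arguments": {"commands": "-45 32 0 0 0 0;-45 32 0 0 0 0;-45 32 0 0 0 0;-45 32 0 0 0 0;-45 32 0 0 0 0;-45 32 0 0 0 0;-45 32 0 0 0 0;-45 32 0 0 0 0"}}

```text
t: 1.85
eef_pos: [0.4732, -0.2849, 0.2519]
ee_rot: [-3.141, 0.001, -2.826]
force: [1.1, 0.3, -0.4]
width: 0.0874
```

Call:
{"name": "step_arm", "arguments": {"commands": "-38 26 0 0 0 0;-12 52 0 0 0 0;-12 52 0 0 0 0;-12 52 0 0 0 0;-12 52 0 0 0 0;-12 52 0 0 0 0;-12 52 0 0 0 0;-12 52 0 0 0 0"}}

```text
t: 2.85
eef_pos: [0.4668, 0.1239, 0.2521]
ee_rot: [3.141, 0.001, -2.826]
force: [1.0, 0.5, 0.1]
width: 0.0872
```

Call:
{"name": "step_arm", "arguments": {"commands": "-8 48 0 0 0 0;0 0 0 0 0 0.14;0 0 0 0 0 0.14;0 0 0 0 0 0.14;0 0 0 0 0 0;0 0 0 0 0 0"}}

```text
t: 3.6
eef_pos: [0.4599, 0.1702, 0.2517]
ee_rot: [3.141, 0.0, 3.04]
force: [0.0, 0.4, -0.1]
width: 0.0877
```

Run:
```python
from station import *
from h import *
s=get_state();print(s["t"],s["q"],s["eef_pos"],s["ee_rot"])
p=grab_frame("wrist");cv2.imwrite("pics/w1.png",p["frame"][:,:,::-1])
for o in("tray_a_end","sleeve_a_mouth","sleeve_a"):
        print(o,[(r["pixel"],round(r["conf"],2)) for r in recognise(p,o)])
```

```text
3.6 [ 7.56384232e-01  5.08004180e-02 -3.83107820e-01  4.36479727e-05
 -1.13665395e+00 -2.42840137e+00] [0.45986176 0.17019603 0.25168376] [3.14144149e+00 1.83134629e-04 3.04039018e+00]
tray_a_end [([148.0, 236.5], 0.78), ([122.2, 79.9], 0.74), ([288.2, 264.5], 0.64)]
sleeve_a_mouth [([409.1, 247.9], 0.91), ([287.6, 301.7], 0.74)]
sleeve_a [([405.1, 247.5], 0.83), ([288.0, 299.5], 0.57)]
```

View pics/w1.png

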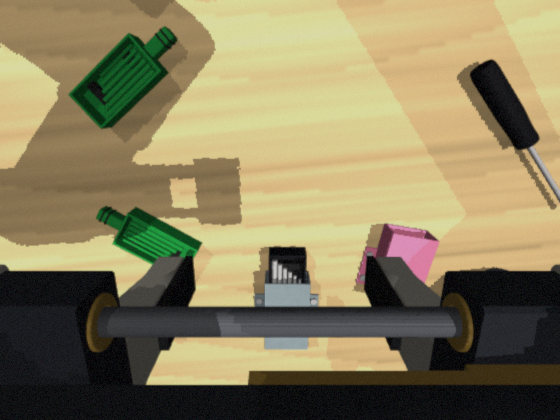

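Call:
{"name": "step_arm", "arguments": {"commands": "-50 0 0 0 0 0;-50 0 0 0 0 0;-30 0 0 0 0 0;0 0 0 0 0 0;0 0 0 0 0 0"}}

```text
t: 4.42
eef_pos: [0.5887, 0.1565, 0.2511]
ee_rot: [-3.141, -0.001, 3.037]
force: [-0.2, 0.4, -0.1]
width: 0.0875
```

Run:
```python
from station import *
from h import *
s=get_state();print(s["t"],s["q"],s["eef_pos"],s["ee_rot"])
p=grab_frame("wrist");cv2.imwrite("pics/w2.png",p["frame"][:,:,::-1])
np.save("w2.npy",dict(s=s,p=p),allow_pickle=True)
c=p["frame"][130:300,200:400,::-1];cv2.imwrite("pics/w2c.png",cv2.resize(c,None,fx=3.5,fy=3.5,interpolation=cv2.INTER_CUBIC))
for o in("tray_a_end","sleeve_a_mouth","sleeve_a"):
        print(o,[(r["pixel"],round(r["conf"],2)) for r in recognise(p,o)])
```

```text
4.425 [ 5.80084285e-01  2.52222352e-01 -1.39874287e-01 -1.88136419e-04
 -1.17962812e+00 -2.25500615e+00] [0.58871442 0.15653985 0.25113734] [-3.14114055e+00 -8.29353477e-04  3.03739512e+00]
tray_a_end [([290.2, 152.6], 0.82), ([139.7, 128.4], 0.66)]
sleeve_a_mouth [([288.5, 209.5], 0.94), ([414.3, 155.7], 0.68)]
sleeve_a [([29.4, 243.5], 0.94), ([290.6, 214.0], 0.8), ([409.7, 159.4], 0.75)]
```

View pics/w2.png

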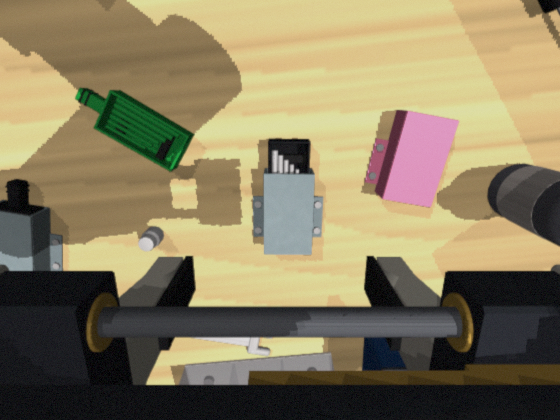

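View pics/w2c.png

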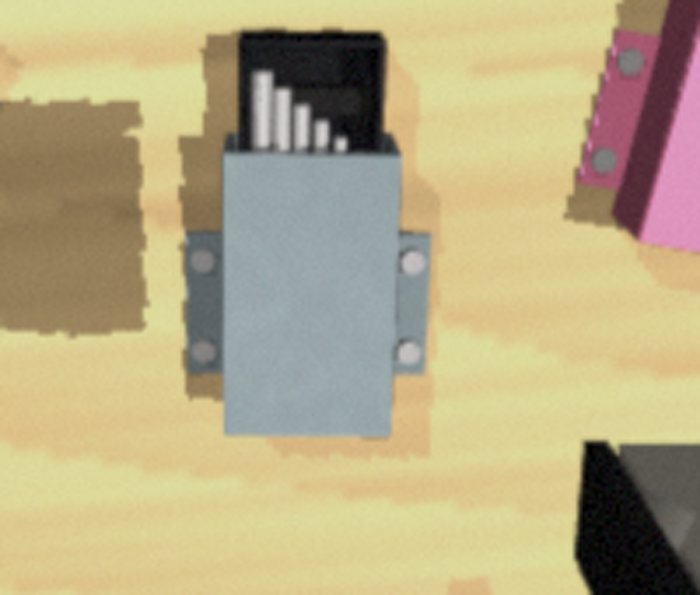

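Run:
```python
from h import *
from scipy.optimize import least_squares
D=np.load("w2.npy",allow_pickle=True).item();s,p=D["s"],D["p"]
C=lambda c:np.array([(c[0]+.5)/3.5+200-.5,(c[1]+.5)/3.5+130-.5])
uv=np.array([C(c) for c in((222,153),(401,154),(226,435),(390,436))])
L=np.array([[-46,-26.75],[-46,26.75],[46,-26.75],[46,26.75]])/1e3
def X(v):
    c,n=np.cos(v[2]),np.sin(v[2]);return np.c_[L@np.array([[c,n],[-n,c]])+v[:2],np.full(4,v[3])]
r=least_squares(lambda v:(proj(p,X(v),s)-uv).ravel(),[.62,.16,-.11,.0335]);print("free z",r.x,r.fun.round(2))
r2=least_squares(lambda v:(proj(p,X(np.r_[v,.0335]),s)-uv).ravel(),[.62,.16,-.11]);print("fix z",r2.x,r2.fun.round(2))
v=r2.x
for n,c in(("endL",(240,35)),("endR",(384,35))):
    w=onz(p,C(c),.026,s)[:2]-v[:2];cc,nn=np.cos(v[2]),np.sin(v[2]);print(n,[w@[cc,nn],w@[-nn,cc]])
```

```text
free z [ 0.62432267  0.16174162 -0.10937211  0.03064997] [-0.02  0.13  0.07  0.07 -0.32 -0.06  0.28 -0.15]
fix z [ 0.62341461  0.16176045 -0.10933816] [-0.24 -0.17  0.29 -0.23 -0.51  0.29  0.46  0.2 ]
endL [np.float64(-0.07940912267759903), np.float64(-0.021221145234322145)]
endR [np.float64(-0.07959326236609804), np.float64(0.02099000677938733)]
```

```bash
cat >> h.py <<'E'
SX,SY,SW=.6235,.1617,-.1093
def W(x,y=0): return np.array([SX+x*np.cos(SW)-y*np.sin(SW),SY+x*np.sin(SW)+y*np.cos(SW)])
def S(w): d=np.array(w)[:2]-[SX,SY];return np.array([d@[np.cos(SW),np.sin(SW)],d@[-np.sin(SW),np.cos(SW)]])
E
python3 - <<'E'
from station import *
from h import *
s=get_state();print(toolmove(s,[*W(-.067),.03],np.pi+SW),W(-.067))
E
```

```text
[array([ 32.86292673,   8.60903213, 222.10468981]), array([0.00049965, 0.00058128, 0.00596406])] [0.55689981 0.16900853]
```

Call:
{"name": "step_arm", "arguments": {"commands": "33 8.5 30 0 0 -0.006;0 0 45 0 0 0;0 0 40 0 0 0;0 0 30 0 0 0;0 0 0 0 0 0;0 0 0 0 0 0"}}

```text
t: 5.38
eef_pos: [0.5579, 0.1692, 0.1081]
ee_rot: [3.141, 0.002, 3.044]
force: [-0.3, -0.3, -0.4]
width: 0.0876
```

Run:
```python
from station import *
from h import *
s=get_state();print(toolmove(s,[*W(-.067),.03],np.pi+SW),s["ee_rot"],S(s["eef_pos"]),s["eef_pos"])
p=grab_frame("wrist");cv2.imwrite("pics/w3.png",p["frame"][:,:,::-1])
```

```text
[array([ 1.06447498, -0.30559094, 78.07098294]), array([0.00089517, 0.00162783, 0.01181224])] [3.14070712e+00 1.63308379e-03 3.04410417e+00] [-0.06606588  0.00024751] [0.55785535 0.16915266 0.10807286]
```

View pics/w3.png

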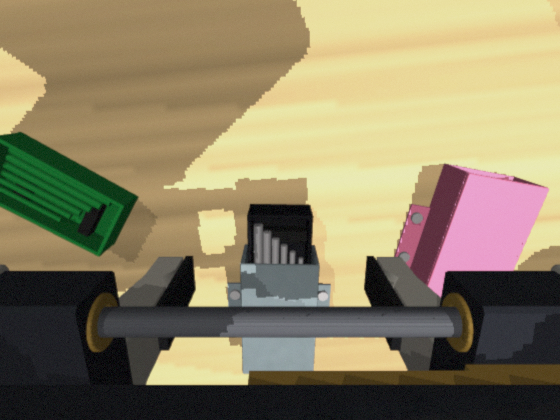

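The tray's blunt end (280,206) is centred between the open fingers, and the green and pink things are clear of them. I'll go down and grip.

Call:
{"name": "step_arm", "arguments": {"commands": "1 0 30 0 0 0.012;0 0 30 0 0 0;0 0 17 0 0 0;0 0 0 0 0 0;0 0 0 0 0 0"}}

```text
t: 6.05
eef_pos: [0.557, 0.1692, 0.0308]
ee_rot: [3.141, 0.001, 3.032]
force: [-0.0, 0.0, 0.8]
width: 0.0876
```

Call:
{"name": "step_arm", "arguments": {"commands": "0 0 0 0 0 0;0 0 0 0 0 0;0 0 0 0 0 0;0 0 0 0 0 0;0 0 0 0 0 0;0 0 0 0 0 0", "jaw": 35, "grip_force": 35}}

```text
t: 6.8
eef_pos: [0.5562, 0.1687, 0.0296]
ee_rot: [-3.142, -0.0, 3.031]
force: [-0.2, -0.2, 0.6]
width: 0.0435
```

Call:
{"name": "step_arm", "arguments": {"commands": "10 0 0 0 0 0;15 0 0 0 0 0;15 0 0 0 0 0;15 0 0 0 0 0;15 0 0 0 0 0;15 0 0 0 0 0;15 0 0 0 0 0;10 0 0 0 0 0"}}

```text
t: 7.8
eef_pos: [0.4458, 0.1809, 0.0296]
ee_rot: [-3.142, -0.0, 3.032]
force: [0.6, 0.9, -1.1]
width: 0.0441
```

Call:
{"name": "step_arm", "arguments": {"commands": "0 0 -10 0 0 0;0 0 -25 0 0 0;0 0 -25 0 0 0;0 0 0 0 0 0;0 0 0 0 0 0"}}

```text
t: 8.43
eef_pos: [0.4469, 0.1807, 0.0896]
ee_rot: [3.141, 0.0, 3.031]
force: [0.6, 0.2, -1.7]
width: 0.0435
```

Run:
```python
from station import *
from h import *
s=get_state();print(s["q"],S(s["eef_pos"]))
p=grab_frame("wrist");cv2.imwrite("pics/w4.png",p["frame"][:,:,::-1])
p=grab_frame("top");cv2.imwrite("pics/t4.png",cv2.resize(p["frame"][130:330,100:380,::-1],None,fx=2.8,fy=2.8))
```

```text
[ 7.93313063e-01  2.19086802e-01 -6.15016609e-01 -2.52219028e-04
 -7.36378620e-01 -2.47458272e+00] [-0.17760779 -0.00036642]
```

View pics/w4.png

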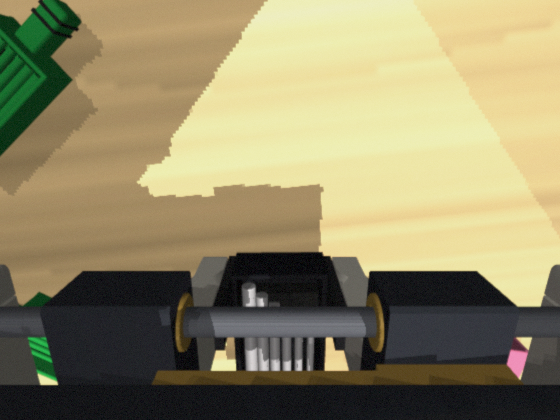

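View pics/t4.png

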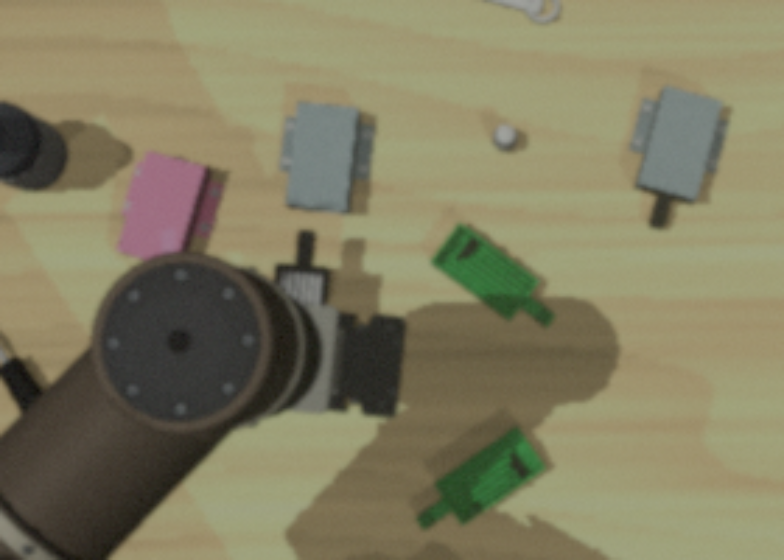

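The tray is right out: its tab, at crop (305,237), is clear of the mouth. Next I'll turn it half a turn in the air.

Call:
{"name": "step_arm", "arguments": {"commands": "0 0 0 0 0 -0.1;0 0 0 0 0 -0.18;0 0 0 0 0 -0.18;0 0 0 0 0 -0.18;0 0 0 0 0 -0.18;0 0 0 0 0 -0.18;0 0 0 0 0 -0.18;0 0 0 0 0 -0.18"}}

```text
t: 9.52
eef_pos: [0.4465, 0.1804, 0.0887]
ee_rot: [3.141, -0.002, -1.886]
force: [-0.7, 0.0, -1.4]
width: 0.0435
```

Call:
{"name": "step_arm", "arguments": {"commands": "0 0 0 0 0 -0.18;0 0 0 0 0 -0.18;0 0 0 0 0 -0.18;0 0 0 0 0 -0.18;0 0 0 0 0 -0.18;0 0 0 0 0 -0.18;0 0 0 0 0 -0.18;0 0 0 0 0 -0.18"}}

```text
t: 10.52
eef_pos: [0.4466, 0.1805, 0.0887]
ee_rot: [3.14, 0.001, -0.446]
force: [0.4, -0.1, -0.7]
width: 0.0441
```

Call:
{"name": "step_arm", "arguments": {"commands": "0 0 0 0 0 -0.18;0 0 0 0 0 -0.16;0 0 0 0 0 0;0 0 0 0 0 0"}}

```text
t: 11.02
eef_pos: [0.4467, 0.1806, 0.0892]
ee_rot: [3.141, 0.001, -0.115]
force: [0.0, 0.2, -0.4]
width: 0.0439
```

Run:
```python
from station import *
from h import *
s=get_state();print(s["q"],S(s["eef_pos"]),s["eef_pos"],s["ee_rot"],s["width"])
print(toolmove(s,[*W(-.069),.09],SW))
p=grab_frame("wrist");cv2.imwrite("pics/w5.png",p["frame"][:,:,::-1])
```

```text
[ 7.93612196e-01  2.19964014e-01 -6.15175020e-01 -3.63133011e-05
 -7.36556078e-01  6.61822113e-01] [-0.17778353 -0.00045826] [0.44672737 0.18063754 0.08915078] [ 3.14089860e+00  5.71577322e-04 -1.15389128e-01] 0.043873686827834026
[array([108.77822347,  -1.12001469,  -0.91217548]), array([ 0.00069231,  0.00057369, -0.00608893])]
```

View pics/w5.png

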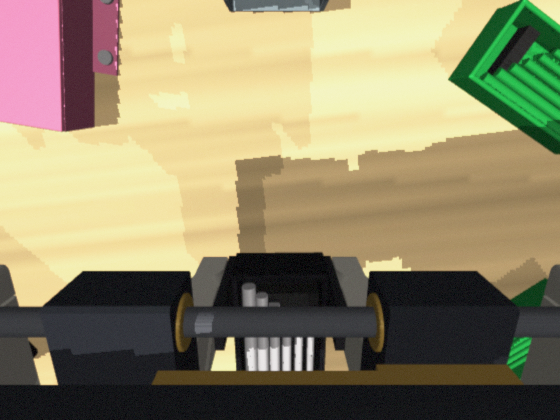

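Call:
{"name": "step_arm", "arguments": {"commands": "35 -1 0 0 0 -0.006;40 0 0 0 0 0;30 0 0 0 0 0;0 0 25 0 0 0;0 0 20 0 0 0;0 0 0 0 0 0;0 0 0 0 0 0"}}

```text
t: 11.95
eef_pos: [0.5518, 0.1708, 0.0452]
ee_rot: [-3.141, -0.001, -0.106]
force: [0.7, -0.4, -0.7]
width: 0.0439
```

Run:
```python
from station import *
from h import *
s=get_state();print(s["force"],S(s["eef_pos"]),s["eef_pos"],s["ee_rot"],s["width"])
```

```text
[ 0.70917683 -0.40523103 -0.67481933] [-0.07230376  0.00117068] [0.5517554  0.17075077 0.04515035] [-3.14143215e+00 -5.51171750e-04 -1.06219048e-01] 0.04389027421081012
```

Call:
{"name": "step_arm", "arguments": {"commands": "0 1 10 0 0 0;0 0 5 0 0 0;0 0 2 0 0 0;0 0 0 0 0 0"}}

```text
t: 12.45
eef_pos: [0.5513, 0.1696, 0.0276]
ee_rot: [-3.142, -0.0, -0.106]
force: [0.5, -0.2, -1.2]
width: 0.0437
```

Call:
{"name": "step_arm", "arguments": {"commands": "0 0 0 0 0 0;0 0 0 0 0 0;0 0 0 0 0 0;0 0 0 0 0 0", "jaw": 87}}

```text
t: 12.95
eef_pos: [0.5513, 0.1695, 0.0276]
ee_rot: [-3.142, -0.0, -0.106]
force: [-0.2, 0.6, 0.6]
width: 0.0782
```

Call:
{"name": "step_arm", "arguments": {"commands": "0 0 -40 0 0 0;0 0 -50 0 0 0;0 0 -50 0 0 0;0 0 -40 0 0 0;0 0 0 0 0 0;0 0 0 0 0 0"}}

```text
t: 13.7
eef_pos: [0.5508, 0.1694, 0.2071]
ee_rot: [-3.141, 0.001, -0.106]
force: [-0.3, -0.2, -0.4]
width: 0.0871
```

Run:
```python
from station import *
from h import *
s=get_state();print(s["force"],S(s["eef_pos"]),s["eef_pos"],s["ee_rot"],s["width"])
p=grab_frame("wrist");cv2.imwrite("pics/w6.png",p["frame"][:,:,::-1])
```

```text
[-0.2757085  -0.19353519 -0.41970409] [-0.07310105 -0.00027566] [0.5508051  0.16940003 0.20712261] [-3.14144216e+00  5.27505122e-04 -1.06010570e-01] 0.08711274859996142
```

View pics/w6.png

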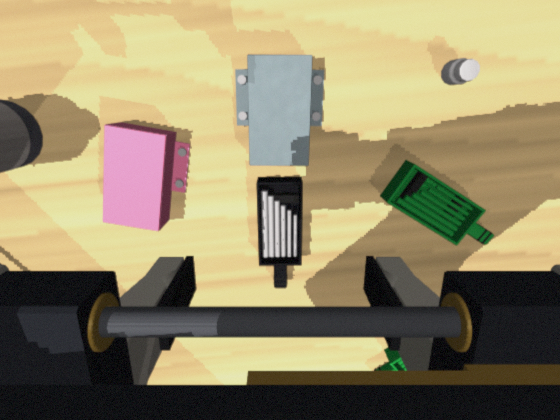

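Run:
```python
import cv2
a=cv2.imread("pics/w6.png")[40:300,200:360]
cv2.imwrite("pics/w6c.png",cv2.resize(a[120:],None,fx=4,fy=4,interpolation=cv2.INTER_CUBIC))
cv2.imwrite("pics/w6d.png",cv2.resize(a[:140],None,fx=4,fy=4,interpolation=cv2.INTER_CUBIC))
```

```text
(no output)
```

View pics/w6c.png

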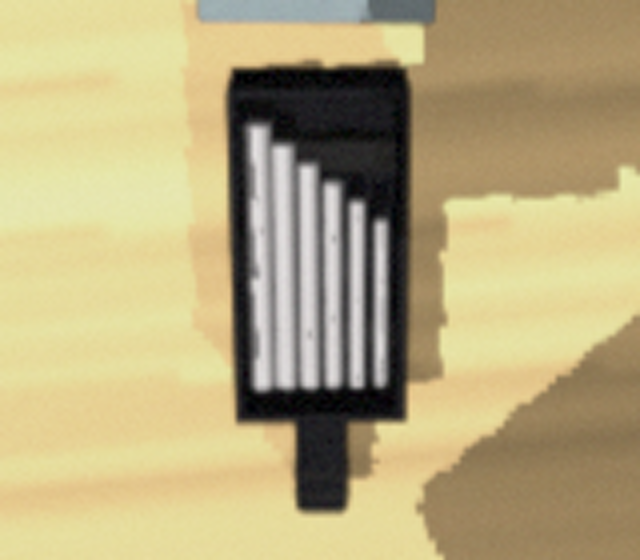

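View pics/w6d.png

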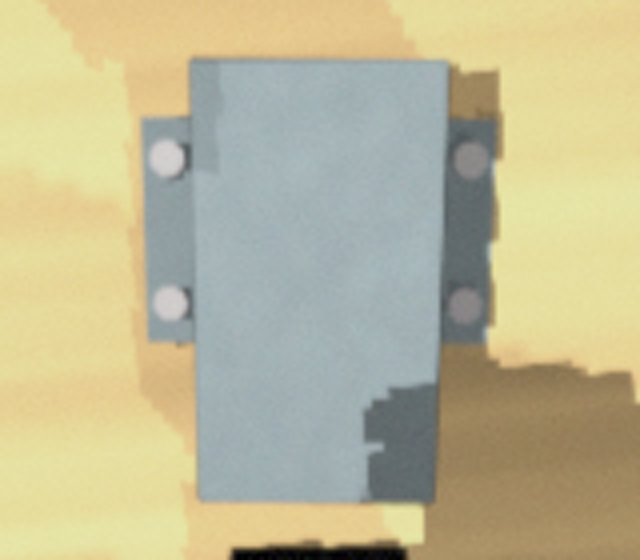

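Run:
```python
from station import *
from h import *
from scipy.optimize import least_squares
s=get_state();p=grab_frame("wrist")
C=lambda c,o:np.array([(c[0]+.5)/4-.5+200,(c[1]+.5)/4-.5+o])
def fit(uv,L,z):
    L=np.array(L)/1e3
    def X(v):
        c,n=np.cos(v[2]),np.sin(v[2]);return np.c_[L@np.array([[c,n],[-n,c]])+v[:2],np.full(len(L),z)]
    r=least_squares(lambda v:(proj(p,X(v),s)-uv).ravel(),[.6,.16,-.11]);return r.x,r.fun.round(2)
v,f=fit(np.array([C(c,40) for c in((190,60),(448,60),(197,501),(435,502))]),[[46,26.75],[46,-26.75],[-46,26.75],[-46,-26.75]],.0335);print("sleeve",v,f)
for n,c,z in(("bluntL",(232,93),.024),("bluntR",(409,93),.024),("bluntLb",(232,70),.0),("tabL",(238,420),.024),("tabR",(405,420),.024),("tip",(322,511),.018)):
    print(n,S(onz(p,C(c,160),z,s)).round(4))
print("tray", fit(np.array([C(c,160) for c in((238,420),(405,420))]),[[-44,22],[-44,-22]],.024))
print("socket",onz(p,(467,70),.032,s))
```

```text
sleeve [ 0.6232631   0.16115715 -0.11269282] [-0.7  -0.97  0.55 -0.55  0.01  0.9   0.15  0.99]
bluntL [-0.0641  0.0194]
bluntR [-0.064  -0.0222]
bluntLb [-0.0639  0.0208]
tabL [-0.1492  0.0193]
tabR [-0.1492 -0.0231]
tip [-0.179  -0.0021]
tray (array([ 0.5187094 ,  0.17138044, -0.10713699]), array([-0.76,  0.02,  0.76,  0.02]))
socket [0.64039089 0.00257595 0.032     ]
```

Call:
{"name": "step_arm", "arguments": {"commands": "-35 0 0 0 0 0.005;-30 0 40 0 0 0;0 0 50 0 0 0;0 0 40 0 0 0;0 0 0 0 0 0;0 0 0 0 0 0"}}

```text
t: 14.55
eef_pos: [0.4872, 0.1768, 0.0782]
ee_rot: [3.141, -0.0, -0.11]
force: [-0.4, -0.2, 0.3]
width: 0.087
```

Run:
```python
from station import *
from h import *
s=get_state();print(S(s["eef_pos"]),s["eef_pos"],s["ee_rot"],s["width"],toolmove(s,[*W(-.1385,-.0005),.0276],-.111))
```

```text
[-1.37098986e-01  1.31973984e-04] [0.48723352 0.17678629 0.07822909] [ 3.14127150e+00 -2.88296727e-04 -1.10396891e-01] 0.08701988848097562 [array([-1.4149162 ,  0.61725089, 50.62888951]), array([ 0.00032106, -0.00028839,  0.00060306])]
```

Call:
{"name": "step_arm", "arguments": {"commands": "-1 0.5 25 0 0 0;0 0 20 0 0 0;0 0 5.5 0 0 0;0 0 0 0 0 0;0 0 0 0 0 0"}}

```text
t: 15.18
eef_pos: [0.4863, 0.1767, 0.0282]
ee_rot: [-3.14, -0.001, -0.111]
force: [-0.0, 0.2, -0.9]
width: 0.0872
```

Call:
{"name": "step_arm", "arguments": {"commands": "0 0 0 0 0 0;0 0 0 0 0 0;0 0 0 0 0 0;0 0 0 0 0 0;0 0 0 0 0 0;0 0 0 0 0 0", "jaw": 35, "grip_force": 35}}

```text
t: 15.92
eef_pos: [0.4856, 0.1761, 0.027]
ee_rot: [3.142, 0.0, -0.111]
force: [-0.7, 0.1, 0.3]
width: 0.044
```

Call:
{"name": "step_arm", "arguments": {"commands": "0 0 -4.5 0 0 0;0 0 0 0 0 0;0 0 0 0 0 0"}}

```text
t: 16.3
eef_pos: [0.4856, 0.1761, 0.0316]
ee_rot: [-3.141, -0.0, -0.111]
force: [-0.1, 0.8, -0.6]
width: 0.0434
```

Run:
```python
from station import *
from h import *
s=get_state();print(S(s["eef_pos"]),s["eef_pos"],s["ee_rot"],s["width"],s["force"])
p=grab_frame("wrist");cv2.imwrite("pics/w7.png",p["frame"][:,:,::-1])
p=grab_frame("scene");cv2.imwrite("pics/s7.png",cv2.resize(p["frame"][160:300,210:410,::-1],None,fx=4,fy=4))
```

```text
[-0.13869866 -0.00068957] [0.48555378 0.17614415 0.0315981 ] [-3.14148448e+00 -1.23231130e-05 -1.10848069e-01] 0.04340140256973627 [-0.13576593  0.76818693 -0.59561849]
```

View pics/w7.png

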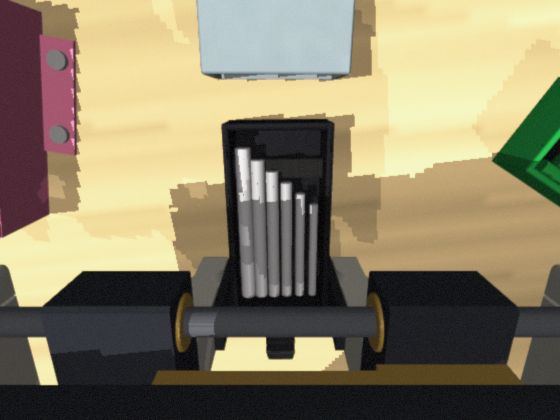

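View pics/s7.png

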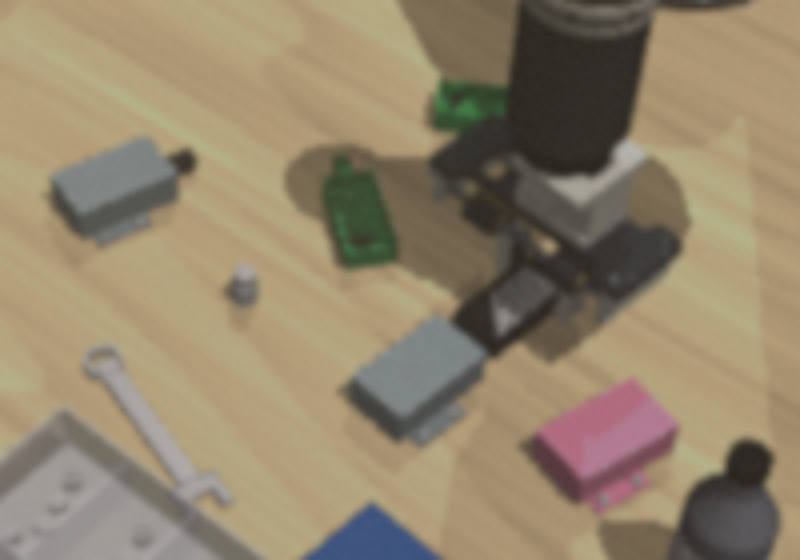

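Call:
{"name": "step_arm", "arguments": {"commands": "6 -0.4 0 0 0 0;6 0 0 0 0 0;6 0 0 0 0 0;6 0 0 0 0 0;0 0 0 0 0 0"}}

```text
t: 17.02
eef_pos: [0.51, 0.1738, 0.0315]
ee_rot: [-3.142, -0.0, -0.111]
force: [-0.3, -0.9, -1.3]
width: 0.0436
```

Run:
```python
from station import *
from h import *
s=get_state();print(S(s["eef_pos"]),s["eef_pos"],s["ee_rot"],s["width"],s["force"],s["moment"])
p=grab_frame("wrist");cv2.imwrite("pics/w8.png",p["frame"][:,:,::-1]);print(p["cx"])
```

```text
[-0.11415644 -0.00031852] [0.50999002 0.17383585 0.03145516] [-3.14154901e+00 -8.17703501e-05 -1.11272893e-01] 0.043604812725032874 [-0.33871924 -0.86987316 -1.304957  ] [-0.09555856  0.21899938 -0.01622465]
279.341047364238
```

View pics/w8.png

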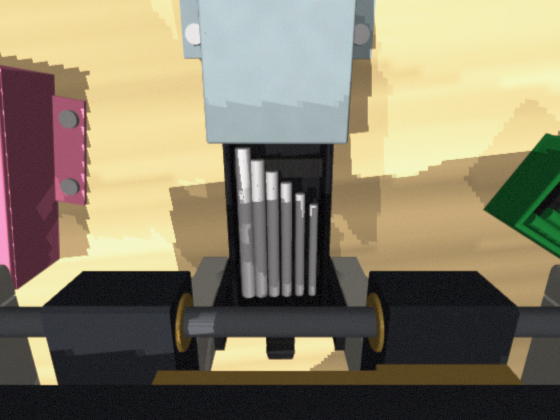

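The blunt end has gone under the sleeve's lip, centred (tray column 278, sleeve 278), with almost no force. I'll keep going.

Call:
{"name": "step_arm", "arguments": {"commands": "7 0 0 0 0 0;7 0 0 0 0 0;7 0 0 0 0 0;7 0 0 0 0 0;7 0 0 0 0 0;7 0 0 0 0 0;5 0 0 0 0 0;0 0 0 0 0 0"}}

```text
t: 18.08
eef_pos: [0.5565, 0.1686, 0.0314]
ee_rot: [3.142, 0.0, -0.111]
force: [-0.2, 0.3, -1.4]
width: 0.0438
```

Call:
{"name": "step_arm", "arguments": {"commands": "0 0 2 0 0 0;0 0 0 0 0 0"}}

```text
t: 18.32
eef_pos: [0.5558, 0.1686, 0.0293]
ee_rot: [3.141, 0.0, -0.111]
force: [0.5, -0.7, -1.8]
width: 0.0437
```

Call:
{"name": "step_arm", "arguments": {"commands": "0 0 0 0 0 0;0 0 0 0 0 0;0 0 0 0 0 0;0 0 0 0 0 0", "jaw": 87}}

```text
t: 18.82
eef_pos: [0.5563, 0.1687, 0.0296]
ee_rot: [-3.141, -0.0, -0.111]
force: [0.5, -0.8, 0.1]
width: 0.0783
```

Call:
{"name": "step_arm", "arguments": {"commands": "0 0 -40 0 0 0;-30 0 -40 0 0 0;-30 0 -40 0 0 0;-20 0 0 0 0 0;0 0 0 0 0 0;0 0 0 0 0 0"}}

```text
t: 19.58
eef_pos: [0.4768, 0.1775, 0.1489]
ee_rot: [3.141, 0.001, -0.111]
force: [0.6, -0.8, -0.1]
width: 0.0868
```

Run:
```python
from station import *
from h import *
s=get_state();print(S(s["eef_pos"]),s["eef_pos"],s["ee_rot"],s["width"],s["force"])
p=grab_frame("wrist");cv2.imwrite("pics/w9.png",p["frame"][:,:,::-1])
for o in("tray_a_tab","sleeve_a_mouth"):
        print(o,[(r["pixel"],round(r["conf"],2)) for r in recognise(p,o)])
```

```text
[-0.1475282 -0.0003197] [0.47681727 0.17747495 0.14893189] [ 3.14086241e+00  5.62040305e-04 -1.10515202e-01] 0.08683415499933833 [ 0.60195873 -0.83256076 -0.14080183]
tray_a_tab [([280.6, 101.0], 0.78), ([480.4, 129.5], 0.67)]
sleeve_a_mouth [([278.5, 29.6], 0.66), ([96.0, 84.2], 0.66)]
```

View pics/w9.png

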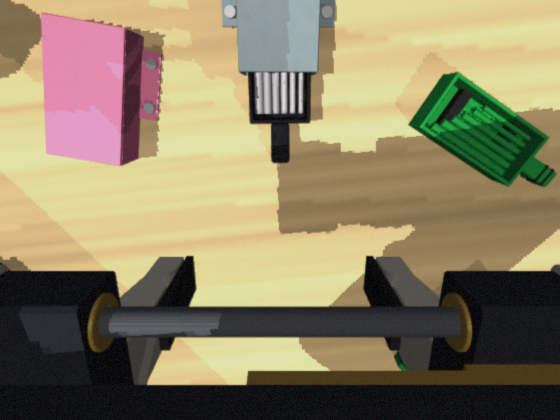

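Call:
{"name": "step_arm", "arguments": {"commands": "12 0 30 0 0 0;0 0 40 0 0 0;0 0 30 0 0 0;0 0 17 0 0 0;0 0 0 0 0 0;0 0 0 0 0 0;0 0 0 0 0 0", "jaw": 0}}

```text
t: 20.6
eef_pos: [0.4892, 0.1766, 0.0334]
ee_rot: [-3.141, -0.001, -0.111]
force: [-0.7, 0.3, -0.5]
width: 0.0224
```

Call:
{"name": "step_arm", "arguments": {"commands": "6 0 0 0 0 0;5 0 0 0 0 0;5 0 0 0 0 0;5 0 0 0 0 0;5 0 0 0 0 0;5 0 0 0 0 0;5 0 0 0 0 0;0 0 0 0 0 0"}}

```text
t: 21.6
eef_pos: [0.525, 0.1723, 0.0325]
ee_rot: [-3.141, -0.0, -0.111]
force: [0.6, 0.3, -0.3]
width: 0.0006
```

Run:
```python
from station import *
from h import *
s=get_state();print(S(s["eef_pos"]),s["eef_pos"],s["ee_rot"],s["width"],s["force"])
p=grab_frame("wrist");cv2.imwrite("pics/w10.png",p["frame"][:,:,::-1])
```

```text
[-0.09911716 -0.00020927] [0.52495148 0.17230393 0.03252962] [-3.14138131e+00 -4.08540916e-04 -1.10963176e-01] 0.0005975232303716902 [ 0.59409046  0.26861522 -0.31235756]
```

View pics/w10.png

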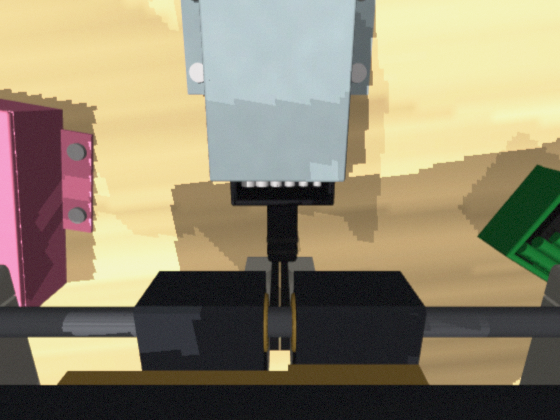

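Call:
{"name": "step_arm", "arguments": {"commands": "5 0 0 0 0 0;5 0 0 0 0 0;2 0 0 0 0 0;0 0 0 0 0 0"}}

```text
t: 22.15
eef_pos: [0.5366, 0.1709, 0.0326]
ee_rot: [-3.141, -0.0, -0.111]
force: [-0.3, 0.3, 0.1]
width: 0.0007
```

Call:
{"name": "step_arm", "arguments": {"commands": "1 0 0 0 0 0;1 0 0 0 0 0;0 0 0 0 0 0"}}

```text
t: 22.52
eef_pos: [0.5383, 0.1707, 0.0326]
ee_rot: [3.142, -0.0, -0.111]
force: [-1.1, -0.2, 1.0]
width: 0.0006
```

Call:
{"name": "step_arm", "arguments": {"commands": "1 0 0 0 0 0;0 0 0 0 0 0"}}

```text
t: 22.78
eef_pos: [0.5391, 0.1705, 0.0325]
ee_rot: [3.141, 0.0, -0.111]
force: [-2.6, 1.1, 0.7]
width: 0.0002
```

Run:
```python
from station import *
from h import *
s=get_state();print(S(s["eef_pos"]),s["eef_pos"],s["force"])
p=grab_frame("wrist");cv2.imwrite("pics/w11.png",p["frame"][:,:,::-1])
```

```text
[-0.08484848 -0.00040993] [0.53911312 0.170548   0.03253972] [-2.56393877  1.09330389  0.74681193]
```

View pics/w11.png

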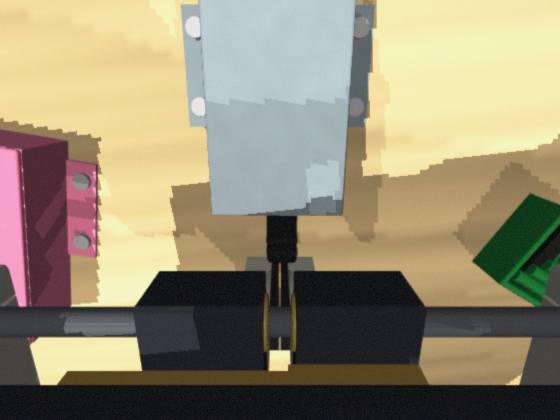

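The body is inside and the force is starting to rise. I'll push gently to find the wall.

Call:
{"name": "step_arm", "arguments": {"commands": "1 0 0 0 0 0;0 0 0 0 0 0"}}

```text
t: 23.08
eef_pos: [0.5393, 0.1705, 0.0325]
ee_rot: [3.141, 0.002, -0.111]
force: [-7.0, 2.3, 4.6]
width: 0.0006
```

Call:
{"name": "step_arm", "arguments": {"commands": "1 0 0 0 0 0;0 0 0 0 0 0"}}

```text
t: 23.32
eef_pos: [0.5394, 0.1704, 0.0324]
ee_rot: [3.141, 0.003, -0.111]
force: [-10.8, 5.5, 7.0]
width: 0.0002
```

The force rose from 1 to 11 N with almost no travel, and the TCP is at x = -84.5 mm in the sleeve frame (predicted about -84). The tray has reached the back wall, so I'll back off and look.

Call:
{"name": "step_arm", "arguments": {"commands": "-10 0 0 0 0 0;-20 0 0 0 0 0;-20 0 -30 0 0 0;0 0 -50 0 0 0;0 0 -50 0 0 0;0 0 -40 0 0 0;0 0 0 0 0 0;0 0 0 0 0 0"}}

```text
t: 24.32
eef_pos: [0.4913, 0.1757, 0.2022]
ee_rot: [-3.141, -0.0, -0.111]
force: [-0.3, 0.7, 0.3]
width: 0.0004
```

Run:
```python
from station import *
from h import *
s=get_state();print(S(s["eef_pos"]),s["eef_pos"],s["force"])
p=grab_frame("wrist");cv2.imwrite("pics/w12.png",p["frame"][:,:,::-1])
cv2.imwrite("pics/w12c.png",cv2.resize(p["frame"][0:150,200:360,::-1],None,fx=4,fy=4,interpolation=cv2.INTER_CUBIC))
for o in("tray_a_tab","sleeve_a_mouth"):
        print(o,[(r["pixel"],round(r["conf"],2)) for r in recognise(p,o)])
t=grab_frame("top");cv2.imwrite("pics/t12.png",t["frame"][:,:,::-1])
```

```text
[-0.13295586 -0.00049137] [0.49128393 0.17571472 0.20222073] [-0.30444614  0.71267305  0.32961134]
tray_a_tab [([280.8, 111.9], 0.79), ([455.6, 292.7], 0.68), ([446.3, 140.3], 0.65)]
sleeve_a_mouth [([131.5, 106.2], 0.92)]
```

View pics/w12c.png

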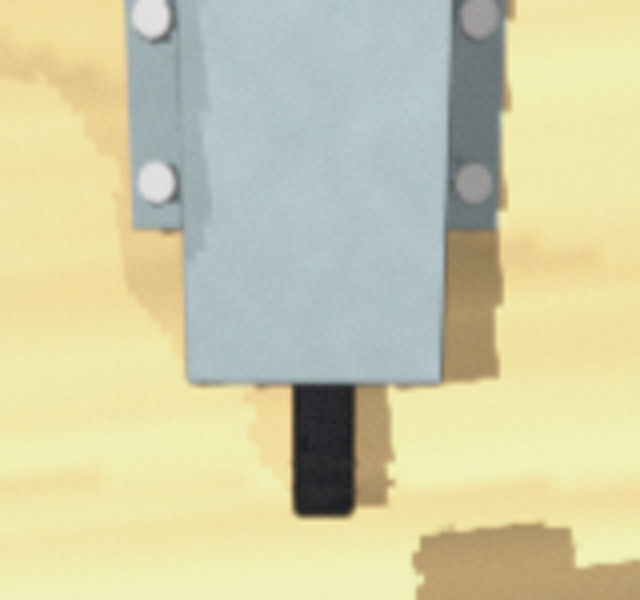

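View pics/t12.png

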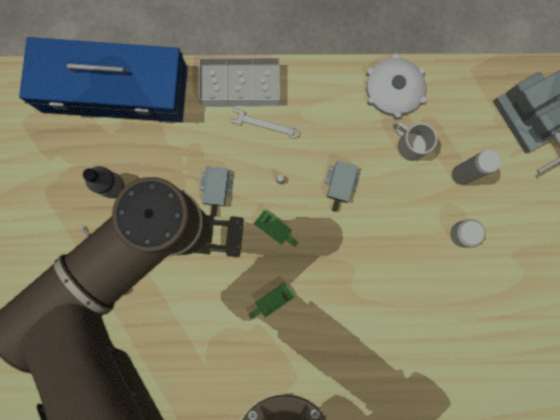

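Run:
```python
from station import *
from h import *
s=get_state();p=grab_frame("wrist")
C=lambda c:np.array([(c[0]+.5)/4-.5+200,(c[1]+.5)/4-.5])
for n,c,z in(("mL",(188,383),.0335),("mR",(440,382),.0335),("tipL",(294,515),.02),("tipR",(354,515),.02)): print(n,S(onz(p,C(c),z,s)).round(4))
job_done()
```

```text
mL [-0.0459  0.0255]
mR [-0.0458 -0.0267]
tipL [-0.0737  0.004 ]
tipR [-0.0738 -0.0094]
the job is handed in; nothing more can be done
```

The left case's tray is now turned end for end and fully home, with only its pull tab showing. I handed the job in at about 24 s of the 72 s allowed. No verdict comes back, so what follows is my own checking.

**What I did:** I gripped the blunt end and pulled the tray right out. I turned it half a turn in the air, kept it level, and set it down in front of the mouth. I then regripped it at the tab end, slid it in and pushed the tab with closed fingers until it met the back wall.

**Last checks:**
- **Fully home:** the pushing force rose from about 1 to 11 N with almost no travel. In the last wrist picture the tab tip measured 28 mm outside the mouth, against 28.5 mm expected.
- **Sideways position:** the tab tip measured about 2 mm off centre, which is within the sleeve's clearance. I did not measure the blunt end's sideways position, because it is hidden in the sleeve.
- **Everything else:** by eye, in the last top picture, the other case and the bystanders in view were where they started. The arm hid most of the screwdriver; no move went near it. The gripper was clear of everything.

**Disagreements:** two wrist views of the sleeve differed by about 0.6 mm sideways and 0.003 rad, so I used a value between them. A fit with the height left free gave 30.6 mm for the sleeve's top instead of 33.5 mm. Rough two-camera heights for its corners ran from 27 to 40 mm. The network's best sleeve-mouth hit in the last picture was the pink look-alike, so I did not use it.

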